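# Empty the purple-capped bead shaker

## Robot

A 7-joint arm with a two-finger parallel gripper is mounted at the origin on the work surface. World frame = base frame: x ahead of the robot, y to its left, z up, the work surface at z = 0. Lengths are in mm, angles in rad, forces in N, time in s.
With the tool pointing down it reaches from about 400 to 875 mm from the base axis. Payload 6.5 kg.
Tool frame: the origin (TCP) lies at the very end of the fingers, on their centre line; the grasp point (between the pads) lies 19 mm behind it; z points along the fingers, y is the line along which they close (so a half turn about z gives the same grasp; the last joint's range is limited). The gripper opens to 85 mm and grips with 20 to 120 N. Pads are 22 mm wide; open, the fingers measure 114 mm over their backs; the gripper's body (76 mm by 85 mm) begins 54 mm behind the grasp point. The pads swing forward as they close: fully open they stand 13 mm farther back than shut.
Start: joints at [-1.275, 0.536, -0.004, 1.538, 0.003, 1.067, -0.071], TCP at [230.068, 607.914, 231.29] pointing down, gripper open.
Joint ranges: [-2.7, 2.7], [-0.37, 2.16], [-1.27, 1.26], [0.24, 2.4], [-1.31, 4.45], [0.19, 1.91], [-2.76, 2.76]. Speed limits (rad/s): [2.39, 2.39, 3.14, 3.14, 3.14, 3.14, 3.14].

## Interface

Orientations are given as a rotation vector (axis times angle).
In Python, from workcell import arm gives the robot as it stands.
- The arm moves only by the shell command python3 -m crank 'ROWS' [FORCE]. ROWS is JSON, a list of rows, each an object with "delta_pos": the shift along the world's x, y, z in mm, a list of three; "spin": the turn about the world's z in degrees; "grip": the gripper's target within -1 to 1 (shut at 1, half-way at 0, fully open at -1). A call has exactly 5 rows; each row shifts and turns the commanded pose from where the row before left it; what a row does not reach is not made up. A row lasts 1/12 s, in which the tool goes at most 41.7 mm and 7.16 degrees, less where a joint would pass 70% of its speed; a pose out of reach is approached as far as the arm can. A call with a gripper value outside its range is refused whole. The fingers move at their own pace and stop on an object; FORCE is the grip in N (left out, the last holds). Time passes only in rows, so rows that do not move let the fingers close, or fill a call up. It gives the time, the measured TCP pose, the force, the opening and the grip force at its end, in the units of the state.
- arm.read_state(): the state, without advancing time (a new reading comes with each control period).
- arm.camera(name): name is "side" or "top"; returns the picture (420x560x3 uint8, red, green, blue); there is no depth.
- arm.get_calibration(name): a dict with "fx", "fy", "cx", "cy" (pixels), "k1" (the pictures are not rectified: a ray, as slopes to the right and down, at radius r is drawn at 1 + k1 r^2 times it, then the intrinsics apply), "camera_from_world" (4x4, takes a point from world to camera coordinates). Camera axes: x right, y down, z forward; pixel columns grow to the right and rows downward; lengths in mm; the calibration is good to about 2 mm. A picture is of the moment at which its call begins. get_calibration takes no time and is no camera call.
- arm.finish_job(): hands the job in; it is judged then, once.
Trained networks look in the newest picture that a camera, given by its name, has taken for a name from the list of things; names that differ only in an ending like _2 or _b are one class to them, and where a whole thing is asked for, a point or a joint stands for the part that bears it (a point fixed in the world has none). Each returns a list of dicts, best first, with "score" (0 to 1); they miss things now and then, are a little off and sometimes report something else, mostly with a low value. They report only what shows in the picture. A call takes as long as a camera call. They do not tell look-alikes from the thing itself.
- arm.cut_out(camera, target): "mask" (420x560 bool, what is visible of it) and "rect" ([centre column, centre row, width, height] in pixels, round what is visible of it).
The state is a dict: "clock": time; "q": joint angles; "qd": joint speeds; "tau": joint torques, N m; "tool_pos": TCP position; "ee_rot": TCP orientation; "force": force on the tool from outside, world axes, zero at the start; "ft_torque": the same for the moment, N m; "width": finger opening in mm; "gripper_force": force on a finger pad.
Only numpy, scipy, OpenCV 4.12 (cv2) and the standard library are available. Lean on these libraries where they do the work, as an engineer would, in place of code of your own. Each camera call takes 0.05 s, during which the arm holds its last target. There are 200 camera calls.

## Task

Two brass beads too big for the holes are left in the purple-capped bead shaker on the tipping stand. First unscrew the perforated purple cap (a part turn anticlockwise, then lift it off) and set it right way up on the round grey pad of the stand; then swing the open jar over with its orange-knobbed lever so that both beads pour out of the mouth into the stand's tray.

Things in the scene. Friction and masses are not known exactly. Their poses are not given: they have to be found in the camera images.
- stand: Tipping stand fixed on the table; origin on the table under the jar's axis, z up. The jar hangs on an axle along x, 95 mm up; it tips only to -y. Lever's orange knob (26 mm ball): x 100, y 35, z 160 mm; push it to y -40 (1 to 3 N) and the jar falls over by itself to 120 degrees. Grey pad, 84 mm across: centre x 0, y 130, top z 15. Tray inside: x -63..63, y -206..-44, floor z 16, rims up to z 52.
- cap_center (a point): Centre (half-way up, on the axis) of the purple cap: round, 61 mm across, 25 mm high, flat top with seven holes, 35 g; z is its axis, up. At the start it is locked on the upright jar, centre 155 mm above the table. Turned 60 to 110 degrees anticlockwise seen from above (75 is good) it lifts straight off; it turns easily, does not rise in turning, is blocked clockwise. Lift it 25 mm to clear the neck.
- bead_a_center (a point): Centre of a brass bead, a ball 15 mm across, 12 g, at the start on the floor of the glass jar. The jar: 51 mm across, neck 39 mm, mouth (34 mm bore) 163 mm above the table while upright, between two metal uprights 107 mm high at x = -50 and +50 mm of the stand.
- bead_b_center (a point): Centre of the second brass bead, the same as the first. The lever's 10 mm bar runs from the knob down to the axle at x 100, y 0, z 95 mm of the stand; let go before the jar is 40 degrees over, it may fall back upright.
Mind the look-alikes: they are no part of the job. What is shaped like the part that bears cap_center but green, pink or turquoise is not meant.

How it is judged:
By the outcome, as a careful person would: the job done as asked, in the order asked, and still so for the second after the job is handed in, with the robot touching nothing.
It also fails if it takes over 48 s, if anything falls off the work surface, if the arm or the gripper's body presses on something with over 40 N, if the wrist force passes 120 N, or if a joint passes its speed limit or range.

## Working session

There is one attempt and no reset: what is moved stays moved. The work goes in short steps, Python scripts to look and compute and a shell command to move; the robot and the scene stay as the last step left them, time stands still between calls to the robot, and variables do not carry over. Pictures are saved under pics/ and viewed, at most 10 in all, crops included, and the job is handed in when it is done.

```bash
mkdir -p pics
cat > h.py <<'E'
import numpy as np,cv2
from workcell import arm
def snap(n,f=None):
    im=arm.camera(n)
    if f: cv2.imwrite('pics/'+f,im[:,:,::-1])
    return im
def ray(n,u,v):
    c=arm.get_calibration(n);K=np.array([[c['fx'],0,c['cx']],[0,c['fy'],c['cy']],[0,0,1.]])
    p=cv2.undistortPoints(np.array([[[u,v]]],float),K,np.array([c['k1'],0,0,0.]))[0,0]
    T=np.array(c['camera_from_world']);R=T[:3,:3];o=-R.T@T[:3,3];d=R.T@np.array([p[0],p[1],1]);return o,d
def atz(n,u,v,z):
    o,d=ray(n,u,v);return o+d*(z-o[2])/d[2]
def proj(n,P):
    c=arm.get_calibration(n);T=np.array(c['camera_from_world']);p=T[:3,:3]@np.array(P,float)+T[:3,3];a=p[:2]/p[2];a=a*(1+c['k1']*(a@a));return np.array([c['fx']*a[0]+c['cx'],c['fy']*a[1]+c['cy']]).round(1)
E
python3 - <<'E'
from h import *
a=snap('side');b=snap('top')
cv2.imwrite('pics/a.png',cv2.resize(np.vstack([a,b])[:,:,::-1],(400,600)) if 0 else np.hstack([cv2.resize(a,(400,300),interpolation=3),cv2.resize(b,(400,300),interpolation=3)])[:,:,::-1])
cv2.imwrite('pics/top.png',b[:,:,::-1]);cv2.imwrite('pics/side.png',a[:,:,::-1])
for n in('side','top'):
  for t in('cap_center','stand','bead_a_center'):
    for r in arm.cut_out(n,t): print(n,t,round(r['score'],2),np.round(r['rect']), a.shape and (a if n=='side' else b)[r['mask']].mean(0).round() )
  print(ray(n,280,210))
E
```

```text
side cap_center 0.97 [268. 212.  39.  40.] [50. 31. 70.]
side cap_center 0.92 [187. 284.  40.  37.] [91. 68. 78.]
side cap_center 0.88 [176. 229.  36.  33.] [36. 77. 73.]
side cap_center 0.62 [367. 267.  40.  42.] [38. 73. 45.]
side stand 0.8 [284. 286. 138. 224.] [68. 76. 83.]
(array([ 457.67043972, -359.28746902,  636.26562502]), array([ 0.16665105,  0.62449765, -0.76313397]))
top cap_center 0.82 [311. 285.  32.  35.] [140. 126. 140.]
top cap_center 0.79 [247. 293.  29.  32.] [ 59. 143. 133.]
top cap_center 0.57 [309. 209.  36.  42.] [117.  71. 148.]
top cap_center 0.55 [327. 132.  35.  37.] [ 71. 137.  79.]
top stand 0.77 [315. 198. 213. 112.] [120. 132. 128.]
(array([517.5961052 ,  69.33741508, 782.63743932]), array([ 0.04507968,  0.02787499, -0.99862621]))
```

View pics/top.png

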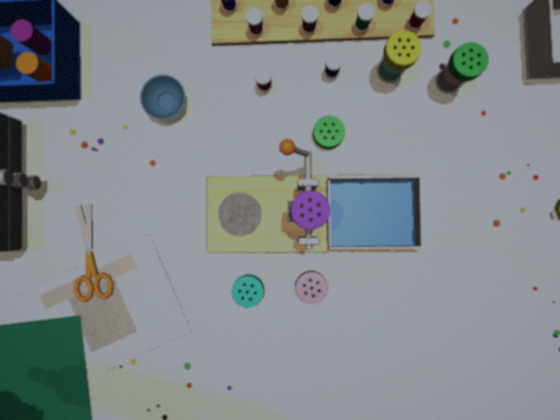

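View pics/side.png

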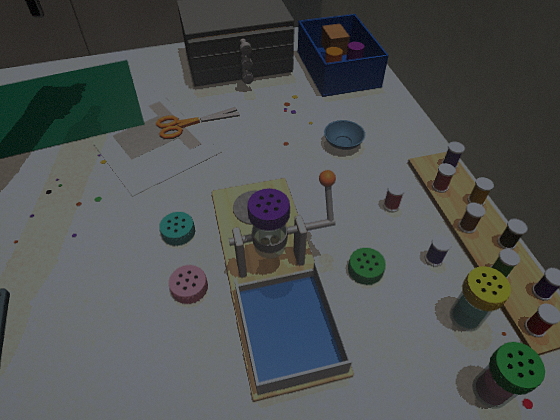

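The purple cap is at top (310,210) and side (268,208). Possible mix-ups in the top picture: green (329,132), pink (311,287), turquoise (248,291), and the yellow (402,50) and green (468,60) shakers. I choose the only purple one, on the stand's jar, and check it in a crop.

Run:
```python
from h import *
a=cv2.imread('pics/side.png');b=cv2.imread('pics/top.png')
cv2.imwrite('pics/crop.png',np.hstack([cv2.resize(a[150:290,190:360],(400,330),interpolation=2),cv2.resize(b[110:260,200:370],(400,330),interpolation=2)]))
def tri(u,v):
    o1,d1=ray('top',*u);o2,d2=ray('side',*v)
    s=np.linalg.lstsq(np.c_[d1,-d2],o2-o1,rcond=None)[0];return (o1+d1*s[0]).round(1),(o2+d2*s[1]).round(1)
print('cap top',atz('top',310,209.5,167.5),atz('side',268.5,206,167.5))
print('tri cap',tri((310,209.5),(268.5,206)))
print('knob',tri((288,147),(327.5,178.5)))
pad=atz('top',240,214.5,15);print('pad',pad,)
print('tray rim corners',[atz('top',*p,52).round() for p in((329,178),(420,178),(420,249),(329,248))])
for t,c in(('cap_center',None),):
  pass
def col(im,lo,hi,ng):
    h=cv2.cvtColor(im,cv2.COLOR_BGR2HSV);m=cv2.inRange(h,lo,hi);n,l,s,c=cv2.connectedComponentsWithStats(m)
    for i in np.argsort(-s[1:,4])[:3]+1: print(ng,s[i],c[i].round(1))
for n,im in(('side',a),('top',b)):
    col(im,(125,80,40),(160,255,255),n+' purple'); col(im,(3,150,90),(14,255,255),n+' orange')
s=arm.read_state();print(s['ee_rot'],s['width'],s['force'])
```

```text
cap top [544.8354617   40.06632485 167.5       ] [546.14010334  35.74777069 167.5       ]
tri cap (array([545. ,  39.8, 162.9]), array([547. ,  39.5, 163. ]))
knob (array([644.5,  71.4, 161.6]), array([647.3,  70.8, 162.1]))
pad [545.69699457 168.54289015  15.        ]
tray rim corners [array([607.,  -2.,  52.]), array([ 602., -168.,   52.]), array([ 472., -163.,   52.]), array([479.,   2.,  52.])]
side purple [ 248  189   42   41 1072] [268.8 205.5]
side purple [348  41  17   9 118] [355.6  45.3]
side purple [291 110   5   4  14] [293.  111.3]
side orange [320 171  15  12  91] [327.  177.1]
side orange [160 129  22   9  32] [170.8 134.7]
side orange [162 128  17   6  23] [169.2 129.3]
top purple [ 290  190   40   40 1188] [309.6 209.7]
top purple [ 10  18  26  26 448] [21.6 29.7]
top purple [ 98 139   5   5  19] [100.2 140.8]
top orange [280 140  15  14  93] [287.1 147.7]
top orange [ 86 278   8  23  32] [ 90.4 289.3]
top orange [ 97 277   7  18  24] [ 99.  285.3]
[-5.65164228e-01 -3.09032531e+00  4.28979966e-04] 85.38378553616056 [0.23203108 0.09991552 0.17596743]
```

View pics/crop.png

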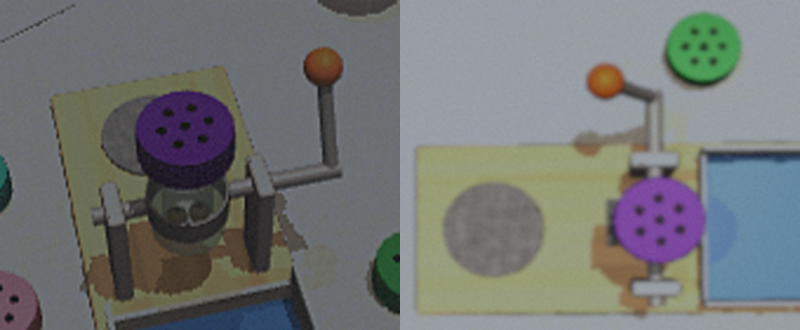

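The crop confirms a purple seven-hole cap on the glass jar, with two beads visible inside at about (180,215) and the orange lever knob at +x. I set out now, turning clockwise on the way to leave room for the unscrewing.

```bash
python3 -m crank '[{"delta_pos":[19,-34,0],"spin":-4,"grip":-1},{"delta_pos":[19,-34,0],"spin":-4,"grip":-1},{"delta_pos":[19,-34,0],"spin":-4,"grip":-1},{"delta_pos":[19,-34,0],"spin":-4,"grip":-1},{"delta_pos":[19,-34,0],"spin":-4,"grip":-1}]'
python3 -m crank '[{"delta_pos":[19,-34,0],"spin":-4,"grip":-1},{"delta_pos":[19,-34,0],"spin":-4,"grip":-1},{"delta_pos":[19,-34,0],"spin":-4,"grip":-1},{"delta_pos":[19,-34,0],"spin":-4,"grip":-1},{"delta_pos":[19,-34,0],"spin":-4,"grip":-1}]'
python3 -m crank '[{"delta_pos":[19,-34,0],"spin":-3,"grip":-1},{"delta_pos":[19,-34,0],"spin":-3,"grip":-1},{"delta_pos":[19,-34,0],"spin":-3,"grip":-1},{"delta_pos":[19,-34,0],"spin":-3,"grip":-1},{"delta_pos":[0,0,0],"spin":0,"grip":-1}]'
python3 - <<'E'
from h import *
s=arm.read_state();print(s['clock'],s['q'],s['tool_pos'],s['ee_rot'])
E
```

```text
clock: 0.82
tool_pos: [325.7, 436.2, 231.4]
ee_rot: [1.098, 2.943, 0.001]
force: [0.4, 0.1, 1.1]
width: 85.4
gripper_force: 0.0
clock: 1.23
tool_pos: [420.7, 266.3, 231.6]
ee_rot: [1.592, 2.708, 0.001]
force: [0.8, -0.1, -0.3]
width: 85.2
gripper_force: 0.0
clock: 1.65
tool_pos: [499.6, 123.5, 232.1]
ee_rot: [1.877, 2.514, -0.001]
force: [0.3, -0.5, -0.2]
width: 85.4
gripper_force: 0.0
1.65 [-0.63835592  0.31381579  0.3735046   1.91254669 -0.13482369  0.93761139
  0.08646175] [499.60493543 123.52165294 232.06381678] [ 1.87654664e+00  2.51352226e+00 -1.15392952e-03]
```

```bash
python3 -m crank '[{"delta_pos":[15,-28,0],"spin":0,"grip":-1},{"delta_pos":[15,-28,0],"spin":0,"grip":-1},{"delta_pos":[16,-28,0],"spin":0,"grip":-1},{"delta_pos":[0,0,-30],"spin":0,"grip":-1},{"delta_pos":[0,0,-20],"spin":0,"grip":-1}]'
python3 - <<'E'
from h import *
a=snap('side');b=snap('top')
cv2.imwrite('pics/c.png',np.hstack([cv2.resize(a[130:270,190:360],(400,330),interpolation=2),cv2.resize(b[130:280,220:390],(400,330),interpolation=2)])[:,:,::-1])
E
```

```text
clock: 2.07
tool_pos: [543.2, 45.8, 180.8]
ee_rot: [1.866, 2.525, 0.001]
force: [-0.5, 0.3, -1.1]
width: 85.2
gripper_force: 0.0
```

View pics/c.png

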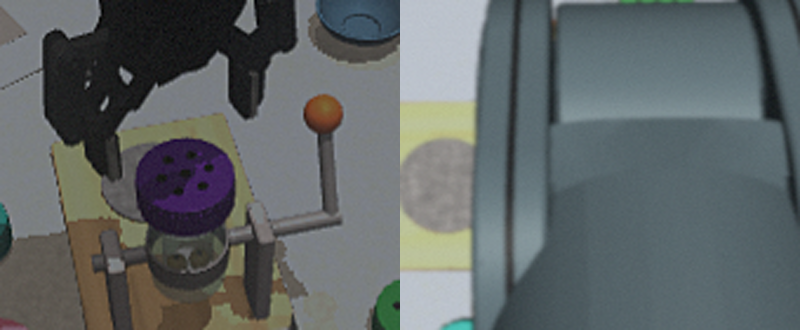

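The side crop shows the open fingers straddling the cap, one at (110,160) and one at (250,100), at about the right height. I correct by 3 and -6 mm, then go down and grip.

```bash
python3 -m crank '[{"delta_pos":[2.5,-6,0],"spin":0,"grip":-1},{"delta_pos":[0,0,-13],"spin":0,"grip":-1},{"delta_pos":[0,0,-13],"spin":0,"grip":-1},{"delta_pos":[0,0,-13],"spin":0,"grip":-1},{"delta_pos":[0,0,-8],"spin":0,"grip":-1}]' 25
python3 -m crank '[{"delta_pos":[0,0,0],"spin":0,"grip":0.3},{"delta_pos":[0,0,0],"spin":0,"grip":0.3},{"delta_pos":[0,0,0],"spin":0,"grip":0.3},{"delta_pos":[0,0,0],"spin":0,"grip":0.3},{"delta_pos":[0,0,0],"spin":0,"grip":0.3}]' 25
```

```text
clock: 2.58
tool_pos: [545.4, 42.2, 134.9]
ee_rot: [1.861, 2.53, 0.002]
force: [-0.9, -0.0, 1.1]
width: 85.3
gripper_force: 0.0
clock: 3.0
tool_pos: [545.4, 42.0, 135.5]
ee_rot: [1.862, 2.529, 0.002]
force: [-1.0, -0.1, 6.1]
width: 61.5
gripper_force: 27.2
```

```bash
python3 -m crank '[{"delta_pos":[0,0,0],"spin":5,"grip":0.3},{"delta_pos":[0,0,0],"spin":5,"grip":0.3},{"delta_pos":[0,0,0],"spin":5,"grip":0.3},{"delta_pos":[0,0,0],"spin":5,"grip":0.3},{"delta_pos":[0,0,0],"spin":5,"grip":0.3}]' 35
python3 -m crank '[{"delta_pos":[0,0,0],"spin":5,"grip":0.3},{"delta_pos":[0,0,0],"spin":5,"grip":0.3},{"delta_pos":[0,0,0],"spin":5,"grip":0.3},{"delta_pos":[0,0,0],"spin":5,"grip":0.3},{"delta_pos":[0,0,0],"spin":5,"grip":0.3}]'
python3 -m crank '[{"delta_pos":[0,0,0],"spin":6,"grip":0.3},{"delta_pos":[0,0,0],"spin":6,"grip":0.3},{"delta_pos":[0,0,0],"spin":6,"grip":0.3},{"delta_pos":[0,0,0],"spin":6,"grip":0.3},{"delta_pos":[0,0,0],"spin":6,"grip":0.3}]'
```

```text
clock: 3.42
tool_pos: [546.3, 41.5, 135.6]
ee_rot: [1.264, 2.872, 0.002]
force: [1.3, -1.4, 3.6]
width: 60.5
gripper_force: 36.8
clock: 3.83
tool_pos: [546.4, 41.7, 135.6]
ee_rot: [0.612, 3.077, 0.001]
force: [2.3, -0.0, 3.0]
width: 60.7
gripper_force: 36.9
clock: 4.25
tool_pos: [546.5, 42.1, 135.6]
ee_rot: [-0.207, 3.131, 0.0]
force: [1.4, -0.1, 4.7]
width: 60.9
gripper_force: 36.9
```

```bash
python3 -m crank '[{"delta_pos":[0,0,3],"spin":0,"grip":0.3},{"delta_pos":[0,0,3],"spin":0,"grip":0.3},{"delta_pos":[0,0,4],"spin":0,"grip":0.3},{"delta_pos":[0,0,4],"spin":0,"grip":0.3},{"delta_pos":[0,0,0],"spin":0,"grip":0.3}]'
```

```text
clock: 4.67
tool_pos: [544.9, 42.0, 149.2]
ee_rot: [-0.197, 3.134, -0.0]
force: [1.1, -0.8, -0.3]
width: 60.7
gripper_force: 38.0
```

The force is near zero, so the cap came free. I lift it clear and carry it over the pad.

```bash
python3 -m crank '[{"delta_pos":[0,0,9],"spin":0,"grip":0.3},{"delta_pos":[0,0,12],"spin":0,"grip":0.3},{"delta_pos":[0,0,14],"spin":0,"grip":0.3},{"delta_pos":[0,0,5],"spin":0,"grip":0.3},{"delta_pos":[0.5,20,0],"spin":0,"grip":0.3}]'
python3 -m crank '[{"delta_pos":[0.5,22,0],"spin":0,"grip":0.3},{"delta_pos":[1,22,0],"spin":0,"grip":0.3},{"delta_pos":[1,22,0],"spin":0,"grip":0.3},{"delta_pos":[0,22,0],"spin":0,"grip":0.3},{"delta_pos":[0,20,0],"spin":0,"grip":0.3}]'
python3 -m crank '[{"delta_pos":[0,0,-26],"spin":0,"grip":0.3},{"delta_pos":[0,0,-30],"spin":0,"grip":0.3},{"delta_pos":[0,0,-30],"spin":0,"grip":0.3},{"delta_pos":[0,0,-25],"spin":0,"grip":0.3},{"delta_pos":[0,0,-10],"spin":0,"grip":0.3}]'
python3 - <<'E'
from h import *
a=snap('side')
cv2.imwrite('pics/d.png',cv2.resize(a[130:290,170:360],(713,600),interpolation=2)[:,:,::-1])
E
```

```text
clock: 5.08
tool_pos: [546.2, 57.6, 190.0]
ee_rot: [-0.189, 3.133, -0.004]
force: [0.6, -0.7, -0.1]
width: 60.5
gripper_force: 38.0
clock: 5.5
tool_pos: [547.3, 171.4, 188.3]
ee_rot: [0.2, -3.135, -0.0]
force: [0.5, 0.0, -1.8]
width: 60.7
gripper_force: 38.0
clock: 5.92
tool_pos: [545.1, 169.2, 64.0]
ee_rot: [0.199, -3.13, 0.003]
force: [-0.9, 0.4, 0.2]
width: 60.7
gripper_force: 38.1
```

View pics/d.png

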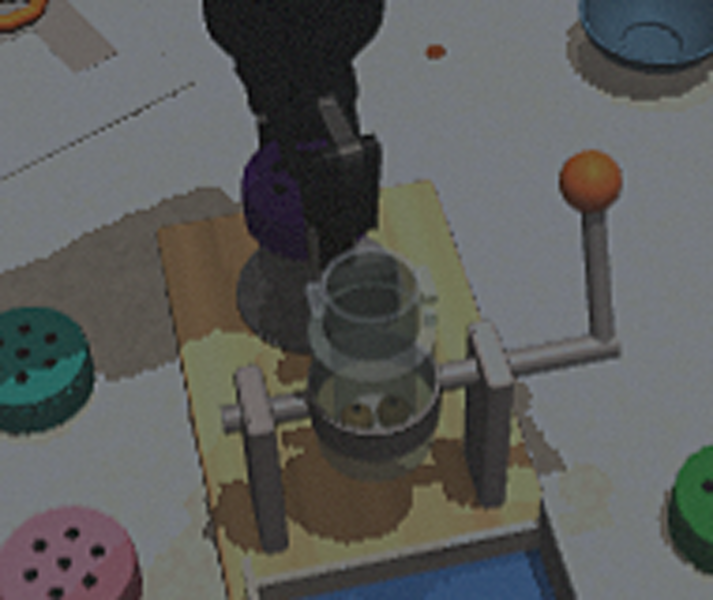

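The cap is in the gripper above the pad. The jar at (370,340) is open, with both beads inside at (358,412) and (393,408). I lower the cap slowly.

```bash
python3 -m crank '[{"delta_pos":[1,0,-16],"spin":0,"grip":0.3},{"delta_pos":[1,0,-14],"spin":0,"grip":0.3},{"delta_pos":[0,0,-9],"spin":0,"grip":0.3},{"delta_pos":[0,0,-6],"spin":0,"grip":0.3},{"delta_pos":[0,0,-2],"spin":0,"grip":0.3}]'
python3 -m crank '[{"delta_pos":[0,0,-1],"spin":0,"grip":0.3},{"delta_pos":[0,0,-1],"spin":0,"grip":0.3},{"delta_pos":[0,0,-1],"spin":0,"grip":0.3},{"delta_pos":[0,0,0],"spin":0,"grip":0.3},{"delta_pos":[0,0,0],"spin":0,"grip":0.3}]'
```

```text
clock: 6.38
tool_pos: [549.2, 169.8, 19.7]
ee_rot: [0.199, -3.134, 0.0]
force: [0.2, -0.2, -0.9]
width: 60.3
gripper_force: 38.1
clock: 6.8
tool_pos: [549.8, 170.0, 17.6]
ee_rot: [-0.199, 3.135, 0.0]
force: [0.4, 0.3, 0.2]
width: 60.9
gripper_force: 38.1
```

```bash
python3 -m crank '[{"delta_pos":[0,0,-2],"spin":0,"grip":0.3},{"delta_pos":[0,0,-2],"spin":0,"grip":0.3},{"delta_pos":[0,0,-1.5],"spin":0,"grip":0.3},{"delta_pos":[0,0,0],"spin":0,"grip":0.3},{"delta_pos":[0,0,0],"spin":0,"grip":0.3}]'
python3 -m crank '[{"delta_pos":[0,0,-1],"spin":0,"grip":0.3},{"delta_pos":[0,0,-1],"spin":0,"grip":0.3},{"delta_pos":[0,0,-1],"spin":0,"grip":0.3},{"delta_pos":[0,0,0],"spin":0,"grip":0.3},{"delta_pos":[0,0,0],"spin":0,"grip":0.3}]'
```

```text
clock: 7.22
tool_pos: [549.4, 169.9, 11.6]
ee_rot: [0.199, -3.135, 0.0]
force: [0.1, -0.3, -0.0]
width: 60.6
gripper_force: 38.1
clock: 7.63
tool_pos: [549.7, 170.0, 9.9]
ee_rot: [-0.199, 3.135, -0.0]
force: [-3.5, -1.0, 12.5]
width: 60.4
gripper_force: 44.8
```

Contact is felt at 12 N, so the cap is seated. I release and rise.

```bash
python3 -m crank '[{"delta_pos":[0,0,0.5],"spin":0,"grip":-0.5},{"delta_pos":[0,0,0],"spin":0,"grip":-1},{"delta_pos":[0,0,0],"spin":0,"grip":-1},{"delta_pos":[0,0,0],"spin":0,"grip":-1},{"delta_pos":[0,0,0],"spin":0,"grip":-1}]'
python3 -m crank '[{"delta_pos":[0,0,5],"spin":0,"grip":-1},{"delta_pos":[0,0,10],"spin":0,"grip":-1},{"delta_pos":[0,0,30],"spin":0,"grip":-1},{"delta_pos":[0,0,40],"spin":0,"grip":-1},{"delta_pos":[0,0,40],"spin":0,"grip":-1}]'
python3 -m crank '[{"delta_pos":[0,0,40],"spin":0,"grip":-1},{"delta_pos":[0,0,40],"spin":0,"grip":1},{"delta_pos":[20,0,30],"spin":0,"grip":1},{"delta_pos":[30,0,0],"spin":0,"grip":1},{"delta_pos":[30,0,0],"spin":0,"grip":1}]'
python3 - <<'E'
from h import *
a=snap('side');b=snap('top')
cv2.imwrite('pics/e.png',np.hstack([cv2.resize(a[130:290,170:360],(400,337),interpolation=2),cv2.resize(b[110:270,200:390],(400,337),interpolation=2)])[:,:,::-1])
E
```

```text
clock: 8.05
tool_pos: [549.5, 169.9, 9.1]
ee_rot: [0.199, -3.135, 0.0]
force: [0.6, 1.0, 0.2]
width: 85.3
gripper_force: 0.0
clock: 8.47
tool_pos: [548.8, 169.7, 135.9]
ee_rot: [0.199, -3.134, 0.001]
force: [1.1, 0.5, 0.1]
width: 85.3
gripper_force: 0.0
clock: 8.88
tool_pos: [631.6, 170.5, 248.9]
ee_rot: [-0.2, 3.129, 0.003]
force: [0.3, -0.3, 0.1]
width: 38.7
gripper_force: 0.0
```

View pics/e.png

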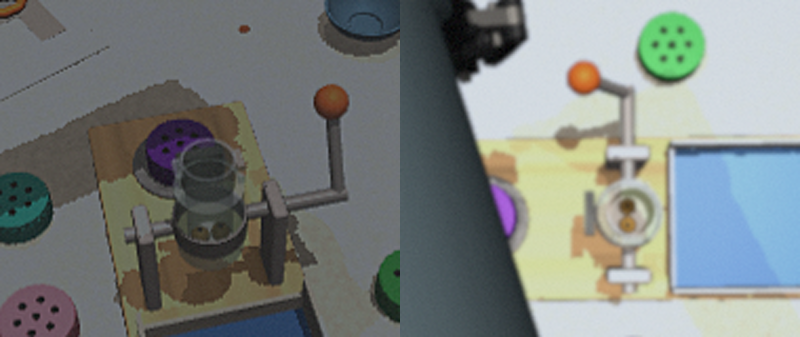

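The cap sits upright on the grey pad at side (180,148). The jar is upright and open with both beads inside. Next I bring the closed fingers down behind the knob on its +y side.

```bash
python3 -m crank '[{"delta_pos":[15,-25,0],"spin":0,"grip":1},{"delta_pos":[0,-25,-20],"spin":0,"grip":1},{"delta_pos":[0,0,-35],"spin":0,"grip":1},{"delta_pos":[0,0,-30],"spin":0,"grip":1},{"delta_pos":[0,0,-16],"spin":0,"grip":1}]'
python3 - <<'E'
from h import *
a=snap('side')
cv2.imwrite('pics/f.png',cv2.resize(a[100:270,200:390],(600,537),interpolation=2)[:,:,::-1])
E
```

```text
clock: 9.4
tool_pos: [641.8, 118.9, 140.3]
ee_rot: [0.198, -3.13, 0.001]
force: [-0.5, 1.3, 1.0]
width: 0.0
gripper_force: 0.0
```

View pics/f.png

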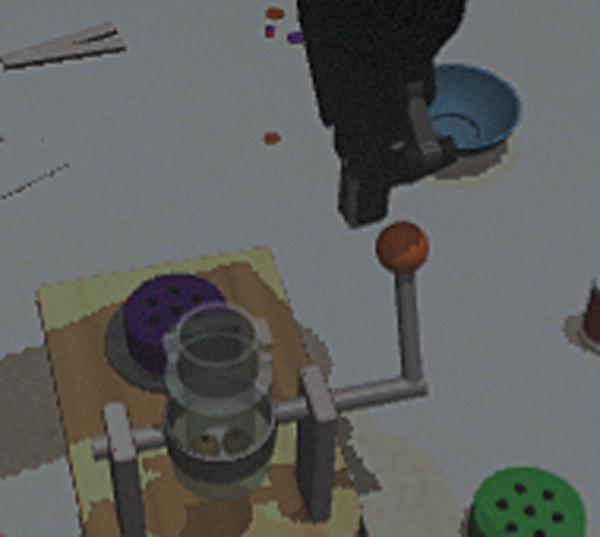

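The closed fingertips at (362,210) stand behind the knob at (402,248), and about 5 mm short in x. I correct that and push gently along -y.

```bash
python3 -m crank '[{"delta_pos":[4,-5,3],"spin":0,"grip":1},{"delta_pos":[0,-6,3],"spin":0,"grip":1},{"delta_pos":[0,-6,0],"spin":0,"grip":1},{"delta_pos":[0,-6,0],"spin":0,"grip":1},{"delta_pos":[0,-6,0],"spin":0,"grip":1}]'
python3 -m crank '[{"delta_pos":[0,-6,0],"spin":0,"grip":1},{"delta_pos":[0,-6,0],"spin":0,"grip":1},{"delta_pos":[0,-6,0],"spin":0,"grip":1},{"delta_pos":[0,-6,0],"spin":0,"grip":1},{"delta_pos":[0,-6,0],"spin":0,"grip":1}]'
python3 - <<'E'
from h import *
a=snap('side')
cv2.imwrite('pics/g.png',cv2.resize(a[130:350,200:390],(518,600),interpolation=2)[:,:,::-1])
E
```

```text
clock: 9.87
tool_pos: [651.1, 94.6, 153.3]
ee_rot: [-0.201, 3.128, 0.009]
force: [1.6, 8.1, 8.1]
width: -0.2
gripper_force: 4.6
clock: 10.28
tool_pos: [648.4, 59.5, 149.5]
ee_rot: [0.198, -3.135, 0.001]
force: [-0.5, 1.1, 0.2]
width: 0.0
gripper_force: 0.5
```

View pics/g.png

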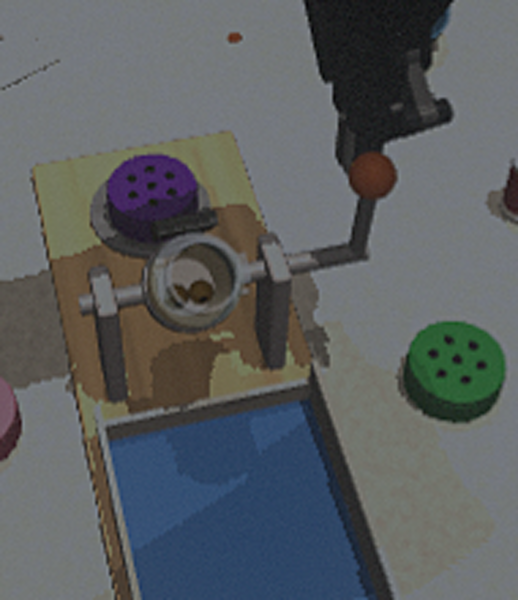

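The jar is tilting toward the tray with the knob at (372,175) against the fingertips. I keep pushing.

```bash
python3 -m crank '[{"delta_pos":[-1,-6,0],"spin":0,"grip":1},{"delta_pos":[0,-6,0],"spin":0,"grip":1},{"delta_pos":[0,-6,0],"spin":0,"grip":1},{"delta_pos":[0,-6,0],"spin":0,"grip":1},{"delta_pos":[0,-6,0],"spin":0,"grip":1}]'
python3 -m crank '[{"delta_pos":[0,-5,0],"spin":0,"grip":1},{"delta_pos":[0,-5,0],"spin":0,"grip":1},{"delta_pos":[0,-3,0],"spin":0,"grip":1},{"delta_pos":[0,0,0],"spin":0,"grip":1},{"delta_pos":[0,0,0],"spin":0,"grip":1}]'
python3 -m crank '[{"delta_pos":[0,0,15],"spin":0,"grip":1},{"delta_pos":[0,5,30],"spin":0,"grip":1},{"delta_pos":[0,10,35],"spin":0,"grip":1},{"delta_pos":[0,20,35],"spin":0,"grip":1},{"delta_pos":[0,30,10],"spin":0,"grip":1}]'
python3 - <<'E'
from h import *
a=snap('side');b=snap('top')
cv2.imwrite('pics/h.png',np.hstack([cv2.resize(a[150:400,170:390],(400,455),interpolation=2),cv2.resize(b[100:300,220:440],(400,364),interpolation=2)[:455] if 0 else cv2.copyMakeBorder(cv2.resize(b[100:300,220:440],(400,364),interpolation=2),0,91,0,0,0)])[:,:,::-1])
for n in('side','top'):
  print(n,[(round(r['score'],2),np.round(r['rect'])) for r in arm.cut_out(n,'bead_a_center')])
E
```

```text
clock: 10.75
tool_pos: [647.4, 29.9, 149.1]
ee_rot: [0.199, -3.135, 0.001]
force: [0.5, -0.1, -0.7]
width: 0.1
gripper_force: 0.0
clock: 11.17
tool_pos: [647.6, 17.9, 149.3]
ee_rot: [-0.199, 3.135, 0.0]
force: [0.1, 0.8, -0.6]
width: -0.2
gripper_force: 0.0
clock: 11.58
tool_pos: [650.5, 80.9, 280.7]
ee_rot: [-0.192, 3.127, -0.002]
force: [0.9, -0.2, 0.3]
width: 0.0
gripper_force: 0.0
side [(0.61, array([283., 326.,  10.,  13.]))]
top []
```

View pics/h.png

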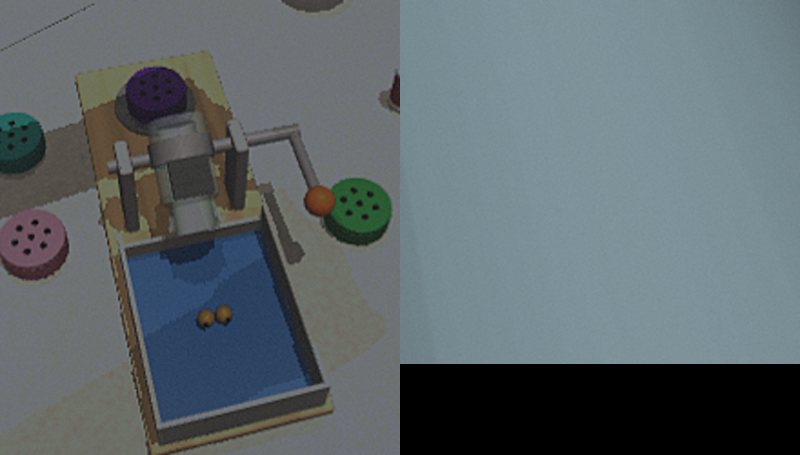

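The jar is tipped over, both beads lie in the tray at (205,318) and (223,314), and the cap is on the pad at (157,95). I let things settle, then hand in.

```bash
python3 -m crank '[{"delta_pos":[0,0,0],"spin":0,"grip":1},{"delta_pos":[0,0,0],"spin":0,"grip":1},{"delta_pos":[0,0,0],"spin":0,"grip":1},{"delta_pos":[0,0,0],"spin":0,"grip":1},{"delta_pos":[0,0,0],"spin":0,"grip":1}]' && python3 -c "
from workcell import arm
print(arm.finish_job())"
```

```text
clock: 12.2
tool_pos: [647.5, 82.3, 273.9]
ee_rot: [0.198, -3.135, 0.0]
force: [-0.6, 0.7, 0.1]
width: 0.2
gripper_force: 0.0
the job is handed in; nothing more can be done
None
```

The job is done and handed in at 12.2 s: the purple cap was unscrewed and set right way up on the grey pad, then the jar was tipped and both beads poured into the tray.

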